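# Close the specimen box and hold it in the corner of the photo stage

## Task

Put the lid on the specimen box so that it sits fully down, then slide the closed box into the corner of the black photographing stage so that it sits flat against both fences at once. Finish still holding it there: keep pressing it against both fences, standing level on the plate with its lid on, for the picture; do not let go at the end. Leave the dish, the jar, the bottle and the beaker where they are.

Things in the scene. Friction and masses are not known exactly. Their poses are not given: they have to be found in the camera images.
- stage: Fixed flat black plate, 245 x 245 mm, 10 mm thick, turned up to 0.35 rad, with low aluminium fences on its far (+x) and left (+y) edges, open towards the robot and the right. Origin at the plate's underside, 10 mm below its top, 100 mm short (along its x and y) of both fences' inner faces. x and y run square to the fences; z up.
- far_fence: The fence on the plate's +x edge: a bar 12 mm thick, 212 mm long, 18 mm high above the plate top. Origin on its inner face (the face towards the robot), at the level of the plate top, 6 mm off mid-length. Axes as the stage's; the fence body lies on its +x side. Smooth like the plate: the box slides on both with friction about 0.25.
- left_fence: The fence on the plate's +y edge: a bar 12 mm thick, 200 mm long, 18 mm high above the plate top. Origin at the middle of its inner face (the face towards -y), at the level of the plate top. Axes as the stage's; the fence body lies on its +y side. Smooth, friction about 0.25.
- corner (a point): The inner corner, where the inner faces of the two fences meet, at the level of the plate top. Axes as the stage's: the free plate lies to -x and -y of it.
- box: Open-topped white plastic box, loose on the plate, 90 (its x) x 60 (its y) x 55 mm high, walls 4 mm, opening 82 x 52 mm; orange fruits fixed inside, below 37 mm. 0.17 to 0.35 kg. Origin at the centre of its underside, z up. Starts turned at most 0.35 rad from the stage, over 35 mm clear of the fences. Home, its origin is 45 mm (x) and 30 mm (y) from the corner.
- lid: Loose white plastic lid, 60 g, right way up on the bench: a plate 89 (x) x 59 (y) x 5 mm, under it a stepped plug 8 mm deep (77 x 47 mm, lowest 4 mm 72 x 42 mm: 2.5 mm play each side in the box), on top a rib handle. Origin at the centre of the plug's underside, z up; plate top 13 mm up. Fully down, its origin is 47 mm above the box's origin. Fits either way round end for end.
- dish: Flat round covered glass dish, 80 mm across, 18 mm high, on the bench beside the lid; the two may swap places. Leave it. Origin at the centre of its underside.
- jar: Amber jar with red cap, 68 mm across, 85 mm high, to the left of the stage. Leave it. Origin at the centre of its underside.
- reagent: White bottle with blue cap, 60 mm across, 130 mm high, to the left of the stage. Leave it. Origin at the centre of its underside.
- beaker: Open glass beaker, 72 mm across, 90 mm high, to the right. Leave it. Origin at the centre of its underside.
- handle (a point): Top centre of the lid's upright rib handle, 35 mm above the lid's origin. The rib is 40 mm long along the lid's x, 12 mm thick along its y and 22 mm tall above the lid plate. Axes as the lid's.

How it is judged:
By the outcome, as a careful person would: the job done as asked, in the order asked, and still so for the second after the job is handed in, while the arm keeps its last pose, push and grip.
It also fails if it takes over 72 s, if anything falls off the work surface, if the arm or the gripper's body presses on something with over 40 N, if the wrist force passes 120 N, or if a joint passes its speed limit or range.

## Robot

A 6-joint arm with a two-finger parallel gripper is mounted at the origin on the work surface. World frame = base frame: x ahead of the robot, y to its left, z up, the work surface at z = 0. Lengths are in mm, angles in rad, forces in N, time in s.
With the tool pointing down it reaches from about 400 to 925 mm from the base axis. Payload 12.5 kg.
Tool frame: the origin (TCP) lies midway between the tips of the shut fingers; the grasp point (between the pads) lies 19 mm behind it; z points along the fingers, y is the line along which they close (so a half turn about z gives the same grasp; the last joint's range is limited). The gripper opens to 95 mm and grips with 3 to 60 N. Pads are 20 mm wide; open, the fingers measure 119 mm over their backs; the gripper's body (75 mm by 180 mm) begins 59 mm behind the grasp point.
Start: joints at [-1.405, 0.491, 1.559, -0, 1.092, -0.106], TCP at [167.814, -602.068, 214.661] pointing down, gripper open.
Joint ranges: [-3.1, 3.1], [-0.84, 2.19], [0.05, 2.79], [-1.13, 4.28], [0.06, 2.93], [-2.69, 2.69]. Speed limits (rad/s): [2.22, 2.22, 2.79, 3.14, 3.14, 3.14].

## Interface

Orientations are given as [roll, pitch, yaw] about the fixed x, y, z axes, in that order (R = Rz(yaw) Ry(pitch) Rx(roll)).
In Python, from cell import * gives the robot as it stands.
- The arm moves only by the tool servo_tool, never from a script. Its argument "moves" is one flat list of numbers, 5 for each row, row after row: the shift along the world's x, y, z as a fraction of full scale, then the turn about the world's z as a fraction of full scale, then the opening, from 0 (shut) to 1 (fully open). A call has 1 to 12 rows; each row is the pose to reach, as a shift and turn from the pose commanded when the call began, turning the shorter way round; what a row does not reach only later rows make up. Full scale, the value 1, is 400 mm for a shift and 180 degrees for a turn. A row lasts 1/12 s, in which the tool goes at most 41.7 mm and 7.16 degrees, less where a joint would pass 70% of its speed; a pose out of reach is approached as far as the arm can. A call with a number of a shift or a turn outside -1 to 1 is refused whole. A call with a gripper value outside its range is refused whole. The fingers move at their own pace and stop on an object; the grip force is fixed at half the most. Time passes only in rows, so rows that repeat a pose let the fingers close. It gives the time, the measured TCP pose, the force, the opening and the grip force at its end, in the units of the state.
- state(): the state, without advancing time (a new reading comes with each control period).
- read_camera(name): name is "scene" or "side" or "wrist"; returns (picture, depth): 384x512x3 uint8, blue, green, red; 384x512 float32, mm along the optical axis (not along the pixel's ray), 0 where there is no reading.
- get_calibration(name): a dict with "K" (3x3 intrinsics, pixels), "k1" (the pictures are not rectified: a ray, as slopes to the right and down, at radius r is drawn at 1 + k1 r^2 times it, then the intrinsics apply), "R" (3x3) and "t" (3): a world point X has camera coordinates R X + t. Camera axes: x right, y down, z forward; pixel columns grow to the right and rows downward; lengths in mm; the calibration is good to about 2 mm. A picture is of the moment at which its call begins: read the wrist's pose just before it. get_calibration takes no time and is no camera call; for the wrist camera it gives the pose at the moment of the call.
- job_done(): hands the job in; it is judged then, once.
The state is a dict: "t": time; "joints": joint angles; "qvel": joint speeds; "tau": joint torques, N m; "eef_pos": TCP position; "tcp_rot": TCP orientation; "ft_force": force on the tool from outside, world axes, zero at the start; "moment": the same for the moment, N m; "opening": opening from 0.0 (shut) to 1.0 (fully open); "grip_force": force on a finger pad.
Only numpy, scipy, OpenCV 4.12 (cv2) and the standard library are available. Lean on these libraries where they do the work, as an engineer would, in place of code of your own. Each camera call takes 0.05 s, during which the arm holds its last target. There are 200 camera calls.

## Working session

There is one attempt and no reset: what is moved stays moved. The work goes in short steps, Python scripts to look and compute and a tool call to move; the robot and the scene stay as the last step left them, time stands still between calls to the robot, and variables do not carry over. Pictures are saved under pics/ and viewed, at most 10 in all, crops included, and the job is handed in when it is done.

Besides the shell and the picture viewer there is one more tool, called after ">>>" by a JSON object that holds its "name" and its "arguments", one argument or row to a line. servo_tool: Moves the arm, as the interface text tells. Its arguments: {"type":"object","properties":{"moves":{"type":"array"}},"required":["moves"]}

```bash
ls; mkdir -p pics; python3 - <<'E'
from cell import *
import cv2,numpy as np
a=[]
for n in ("scene","side"):
    p,d=read_camera(n); a.append(p); np.savez(f"{n}.npz",p=p,d=d)
    c=get_calibration(n); print(n,c["K"].tolist(),c["k1"],np.round(-c["R"].T@c["t"]),c["R"].round(2).tolist())
    cv2.imwrite(f"pics/{n}0.png",p)
print(state())
E
```

```text
pics
scene [[412.2953816179301, 0.0, 254.16676153180083], [0.0, 412.2953816179301, 186.74226096537652], [0.0, 0.0, 1.0]] -0.07691055505949737 [1121. -584. 1034.] [[0.71, 0.7, -0.01], [0.54, -0.55, -0.64], [-0.45, 0.45, -0.77]]
side [[379.20297581586823, 0.0, 248.732209331527], [0.0, 379.20297581586823, 188.64595842858068], [0.0, 0.0, 1.0]] -0.0823628865139519 [ 260.  908. 1116.] [[-0.96, -0.27, -0.01], [-0.2, 0.72, -0.67], [0.19, -0.64, -0.75]]
{'t': 0.1, 'joints': array([-1.40456612e+00,  4.91494736e-01,  1.55936723e+00, -8.41432397e-06,
        1.09167745e+00, -1.05561692e-01]), 'qvel': array([-0.00103947, -0.0018089 , -0.00232476,  0.00015785, -0.00011229,
        0.00114166]), 'tau': array([ 4.31757770e-03, -6.13623047e+01, -2.58606952e+01,  6.94472878e-02,
        4.70095722e-02, -6.40763005e-05]), 'eef_pos': array([ 167.79621361, -601.84836781,  214.13032824]), 'tcp_rot': array([-3.14065037e+00, -9.23353646e-05,  2.71795738e-01]), 'ft_force': array([ 0.76681776,  0.06901019, -0.10759518]), 'moment': array([ 0.05576987,  0.00636407, -0.00435237]), 'grip_force': 0.0, 'opening': 1.0014199800866659}
```

View pics/scene0.png

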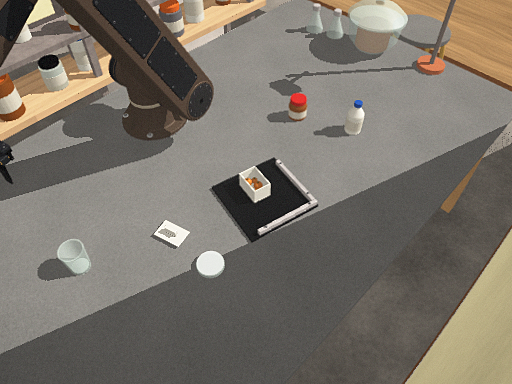

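View pics/side0.png

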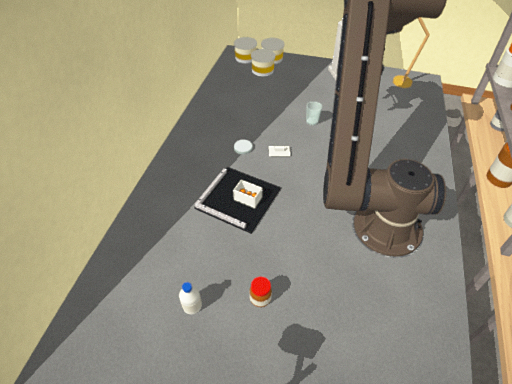

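Scene view: lid at about (172,234), dish (210,264), box (254,184) on the black stage, fences meeting near (313,205). Side view: lid (279,151), box (248,193), fence corner about (199,205).

```bash
cat > h.py <<'E'
from cell import *
import cv2,numpy as np
def rays(c,uv):
    uv=np.asarray(uv,float).reshape(-1,2); K=c["K"]
    d=(uv-[K[0][2],K[1][2]])/[K[0][0],K[1][1]]; s=d.copy()
    for _ in range(8): s=d/(1+c["k1"]*(s**2).sum(1,keepdims=True))
    return np.c_[s,np.ones(len(s))]
def onplane(c,uv,z):
    R=np.array(c["R"]);o=-R.T@c["t"];d=rays(c,uv)@R
    return o+d*((z-o[2])/d[:,2])[:,None]
def cloud(c,depth,mask):
    v,u=np.nonzero(mask&(depth>0)); R=np.array(c["R"])
    P=rays(c,np.c_[u,v])*depth[v,u][:,None]
    return (P-c["t"])@R,np.c_[u,v]
def rect(pts):
    (x,y),(w,h),a=cv2.minAreaRect(np.asarray(pts[:,:2],np.float32))
    if w<h: w,h,a=h,w,a+90
    return np.round([x,y,w,h],1),round((np.radians(a)+np.pi/2)%np.pi-np.pi/2,3)
E
python3 - <<'E'
from h import *
for n,sd in (("scene",dict(lid=(172,234),dish=(210,264),box=(254,184))),("side",dict(lid=(279,151),dish=(243,147),box=(248,193)))):
    f=np.load(n+".npz");p,d=f["p"],f["d"];c=get_calibration(n)
    P,uv=cloud(c,d,np.ones(d.shape,bool)); Z=np.zeros(d.shape);Z[uv[:,1],uv[:,0]]=P[:,2]
    X=np.zeros(d.shape+(3,));X[uv[:,1],uv[:,0]]=P
    for k,(u,v) in sd.items():
        w=np.zeros(d.shape,bool);w[v-28:v+28,u-28:u+28]=1
        W=w&(p.min(2)>140)
        lab=cv2.connectedComponents(W.astype(np.uint8))[1]
        ids=lab[v-12:v+12,u-12:u+12];ids=ids[ids>0];m=lab==np.bincount(ids).argmax()
        pts=X[m&(d>0)]
        print(n,k,m.sum(),"z pct",np.percentile(pts[:,2],[5,50,95]).round(1),"med",np.median(pts,0).round(1),rect(pts))
    m=(p.max(2)<45);lab,st=cv2.connectedComponentsWithStats(m.astype(np.uint8))[1:3]
    print(st[:,4])
    x=X[(p.max(2)<45)&(abs(Z-10)<6)&(X[...,0]>300)]
    print("stage",len(x),np.median(x[:,2]),rect(x))
    # fence: bright, z 22..34
    x=X[(abs(Z-28)<4)&(p.min(2)>90)&(X[...,0]>400)&(X[...,0]<900)&(abs(X[...,1])<350)]
    print("fence",len(x),np.median(x,0))
    print(np.median(Z[300:305,100:110]) if n=="scene" else np.median(Z[250:255,300:310]))
E
```

```text
scene lid 1475 z pct [-2.4  2.  21.9] med [ 457.7 -270.5    2. ] (array([ 457.7, -279.1,  212.2,  172.2]), np.float64(-0.709))
scene dish 602 z pct [10.3 18.  21.3] med [ 629.9 -270.6   18. ] (array([ 624.7, -266.4,   89.2,   79.7]), np.float64(-0.863))
scene box 895 z pct [-1.6 29.1 66. ] med [492.7  26.6  29.1] (array([483.5,  38.4, 215.3, 177.5]), np.float64(-0.794))
[188433   1026      5      1   1899      2      1      2      1      1
      3      9      1      1      1      2      1      2      1      1
     15      1      1      1      1      1      1      1      1      1
      1      1      1      4      1      1      2      1      1      4
      1   1240      1      1     11      5      1      1      1      2
      1      1      1    229    109      5      1      1      1      3
      1      1      1      1      1     15      1      4      1      2
      1      2      1      1      2      1      1      1      1      2
      1      1      1      3      6      3    245      3   3254]
stage 3189 10.831958934015915 (array([567.2,   8.3, 246.4, 242.4]), np.float64(-0.226))
fence 
[... 459 characters left out ...]
93916    227      1      5      1      1      2      3      1      2
      5      2     11      4      1      2      5     10      4    148
      4      2      2      1      2      1      1      1      1      1
      1    139      2      1      1      2      1      3    164      1
      1      1      2      1   1812      7     17     16      1      1
      4      1      1      3      2      1      3     11      1      1
      3      1      2      2      1      2      1      1     13      2
      1      1      2      1      1      4      1]
stage 1781 9.328330736945256 (array([559.1,  15.5, 246.8, 236.4]), np.float64(1.352))
fence 358 [622.76494706  60.07695167  27.42908229]
-1.88095759542343
```

>>> {"name": "servo_tool", "arguments": {
  "moves": [0.67, 0.83, 0.35, 0, 1, 0.67, 0.83, 0.35, 0, 1, 0.67, 0.83, 0.35, 0, 1, 0.67, 0.83, 0.35, 0, 1, 0.67, 0.83, 0.35, 0, 1, 0.67, 0.83, 0.35, 0, 1, 0.67, 0.83, 0.35, 0, 1, 0.67, 0.83, 0.35, 0, 1, 0.67, 0.83, 0.35, 0, 1, 0.67, 0.83, 0.35, 0, 1, 0.67, 0.83, 0.35, 0, 1, 0.67, 0.83, 0.35, 0, 1]
}}

```text
t: 1.1
eef_pos: [438.5, -266.6, 356.6]
tcp_rot: [3.14, -0.003, 0.276]
ft_force: [-0.1, -0.2, 0.3]
opening: 1.0
grip_force: 0.0
```

```bash
python3 - <<'E'
from h import *
s=state();print(s["t"],s["eef_pos"],s["tcp_rot"],s["qvel"].round(2))
c=get_calibration("wrist");p,d=read_camera("wrist");np.savez("w1.npz",p=p,d=d,**c)
print((-np.array(c["R"]).T@c["t"]).round(),np.array(c["R"]).round(2).tolist(),c["K"][0][0])
cv2.imwrite("pics/w1.png",p)
E
```

```text
1.1 [ 438.52573928 -266.62981314  356.57452495] [ 3.13982985e+00 -2.50039440e-03  2.75812086e-01] [-0.08  0.02  0.04 -0.02 -0.04 -0.1 ]
[ 518. -244.  527.] [[0.27, -0.96, 0.0], [-0.92, -0.26, 0.29], [-0.28, -0.08, -0.96]] 282.67960420887056
```

View pics/w1.png

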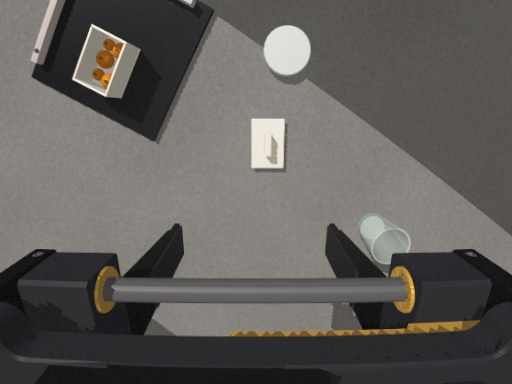

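Wrist view: lid at (268,145) with rib about (268,145), dish (287,50), box (106,62) at the frame's upper left, beaker (385,240).

```bash
python3 - <<'E'
from h import *
c=dict(np.load("w1.npz"));p=c["p"]
m=np.zeros(p.shape[:2],np.uint8);m[105:185,235:305]=(p[105:185,235:305].min(2)>140)*255
n,lab,st,_=cv2.connectedComponentsWithStats(m);i=1+st[1:,4].argmax();print(st[i])
ct=max(cv2.findContours((lab==i).astype(np.uint8),0,2)[0],key=cv2.contourArea)[:,0]
print("lid plate@13",rect(onplane(c,ct,13)),"@8",rect(onplane(c,ct,8)))
g=p[115:180,245:292].min(2);print(np.percentile(g,[20,50,90]));print(cv2.resize(g,None,fx=.5,fy=.5,interpolation=cv2.INTER_AREA))
E
```

```text
[ 251  118   34   51 1666]
lid plate@13 (array([ 468.3, -283.9,   89.9,   59. ]), np.float64(0.274)) @8 (array([ 467.8, -284.3,   90.8,   59.6]), np.float64(0.274))
[127. 153. 221.]
[[125 130 129 129 129 128 128 131 131 130 131 130 129 127 126 127 128 124
  127 124 126 127 126 129]
 [126 127 131 144 147 145 146 146 145 145 144 144 147 145 142 142 142 142
  141 136 129 127 125 129]
 [128 128 129 203 222 222 222 222 222 223 222 222 222 222 223 222 222 223
  222 204 128 126 124 124]
 [132 134 133 200 221 222 221 222 220 221 221 221 221 221 221 221 221 220
  221 200 124 126 127 126]
 [131 130 133 200 222 221 221 221 221 221 221 220 221 221 220 221 220 220
  220 195 101 118 126 128]
 [130 128 131 199 221 220 220 220 220 220 220 221 220 221 220 220 220 220
  220 194  87 105 127 126]
 [129 130 131 199 221 220 221 221 220 220 221 220 221 221 221 220 220 220
  220 192  86 120 129 126]
 [130 132 130 198 220 221 221 221 220 220 221 221 220 221 220 220 220 220
  220 186  88 118 125 126]
 [131 131 131 199 221 221 220 221 220 220 218 217 217 220 220 220 220 220
  219 179  87 117 125 124]
 [131 129
[... 1614 characters left out ...]
29 130 198 218 217 218 218 218 218 218 218 218 218 218 218 219 218
  210 117  98 127 129 127]
 [129 130 129 162 167 156 155 155 154 155 156 157 158 158 157 158 159 162
  157 100 101 126 129 128]
 [128 130 128 126 119  91  89  86  88  90  90  90  87  86  86  89  87  87
   88  87 108 126 127 128]
 [128 131 130 130 125 105 100 101 114 101 112 100 110 100 106  99 104 100
  101  99 105 127 126 128]
 [129 132 132 130 129 128 128 128 130 127 132 130 128 130 125 126 129 128
  130 128 126 129 127 126]
 [131 130 130 131 131 129 128 128 130 128 131 131 130 127 127 127 129 127
  128 128 127 128 125 126]
 [128 131 129 131 130 128 130 129 132 131 129 129 129 128 128 127 126 127
  127 127 125 126 126 124]]
```

>>> {"name": "servo_tool", "arguments": {
  "moves": [0.081, -0.0345, -0.1, 0, 0.6, 0.081, -0.0345, -0.735, 0, 0.6, 0.081, -0.0345, -0.735, 0, 0.6, 0.081, -0.0345, -0.735, 0, 0.6, 0.081, -0.0345, -0.735, 0, 0.6, 0.081, -0.0345, -0.735, 0, 0.6, 0.081, -0.0345, -0.735, 0, 0.6, 0.081, -0.0345, -0.735, 0, 0.6, 0.081, -0.0345, -0.735, 0, 0.6, 0.081, -0.0345, -0.735, 0, 0.6, 0.081, -0.0345, -0.735, 0, 0.6]
}}

```text
t: 2.07
eef_pos: [468.3, -284.7, 61.7]
tcp_rot: [3.14, -0.001, 0.271]
ft_force: [0.5, -0.1, 0.5]
opening: 0.603
grip_force: 0.0
```

```bash
python3 - <<'E'
from h import *
c=get_calibration("wrist");p,d=read_camera("wrist");np.savez("w2.npz",p=p,d=d,**c)
s=state();print(s["t"],s["eef_pos"],s["tcp_rot"],s["qvel"].round(2))
cv2.imwrite("pics/w2.png",p)
E
```

```text
2.1167 [ 468.53487627 -284.64558687   62.11152436] [ 3.13962217e+00 -1.32047771e-03  2.71346453e-01] [ 0.   -0.01  0.    0.   -0.    0.  ]
```

View pics/w2.png

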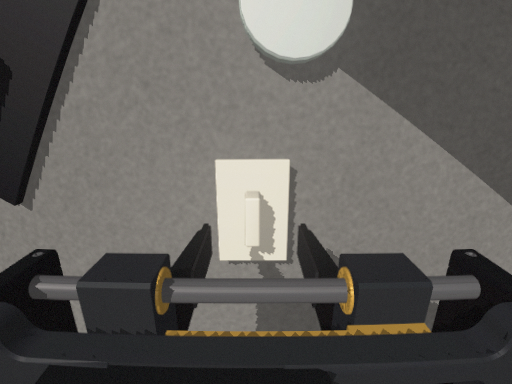

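Wrist view: the lid (253,210) and its rib (252,218) lie centred between the fingers (about x=254), with the dish well clear at (295,20).

>>> {"name": "servo_tool", "arguments": {
  "moves": [0, 0, -0.08, 0, 0.6, 0, 0, -0.1125, 0, 0.6, 0, 0, -0.1125, 0, 0.6, 0, 0, -0.1125, 0, 0, 0, 0, -0.1125, 0, 0, 0, 0, -0.1125, 0, 0, 0, 0, -0.1125, 0, 0, 0, 0, -0.1125, 0, 0, 0, 0, -0.1125, 0, 0, 0, 0, -0.1125, 0, 0, 0, 0, -0.1125, 0, 0]
}}

```text
t: 3.03
eef_pos: [468.2, -283.9, 15.8]
tcp_rot: [3.141, -0.0, 0.272]
ft_force: [-0.5, 0.9, 2.7]
opening: 0.122
grip_force: 30.0
```

>>> {"name": "servo_tool", "arguments": {
  "moves": [0, 0, 0.1, 0, 0, 0, 0, 0.2, 0, 0, -0.05, 0.62, 0.8, 0, 0, -0.05, 0.62, 0.8, 0, 0, -0.05, 0.62, 0.8, 0, 0, -0.05, 0.62, 0.8, 0, 0, -0.05, 0.62, 0.8, 0, 0, -0.05, 0.62, 0.8, 0, 0, -0.05, 0.62, 0.8, 0, 0, -0.05, 0.62, 0.8, 0, 0, -0.05, 0.62, 0.8, 0, 0, -0.05, 0.62, 0.8, 0, 0]
}}

```text
t: 4.03
eef_pos: [448.5, -34.3, 337.7]
tcp_rot: [3.14, -0.004, 0.275]
ft_force: [-0.1, -0.1, -0.6]
opening: 0.126
grip_force: 30.0
```

>>> {"name": "servo_tool", "arguments": {
  "moves": [0, 0, 0, 0, 0, 0, 0, 0, 0, 0, 0, 0, 0, 0, 0]
}}

```text
t: 4.28
eef_pos: [448.0, -36.8, 334.1]
tcp_rot: [-3.14, 0.002, 0.27]
ft_force: [0.7, 0.2, -0.6]
opening: 0.125
grip_force: 30.0
```

```bash
python3 - <<'E'
from h import *
c=get_calibration("wrist");p,d=read_camera("wrist");np.savez("w3.npz",p=p,d=d,**c)
s=state();print(s["t"],s["eef_pos"],s["tcp_rot"],s["qvel"].round(2),s["grip_force"],s["opening"])
cv2.imwrite("pics/w3.png",p)
E
```

```text
4.3333 [448.09154488 -36.8355669  334.27973827] [-3.14058595e+00  2.27082389e-03  2.70317652e-01] [-0.   -0.   -0.01  0.    0.    0.  ] 29.999860525131226 0.12414309014686761
```

View pics/w3.png

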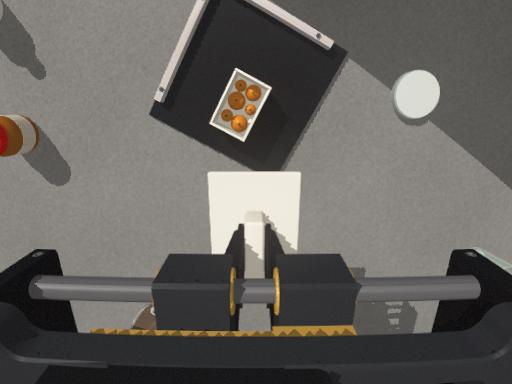

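Wrist view: box rim around (240,104), stage's free corner (278,170), fences' inner edges running (160,98)-(205,0) and (255,5)-(330,45); the held lid shows at (254,215), square in the hand.

```bash
python3 - <<'E'
from h import *
c=dict(np.load("w3.npz"));p=c["p"];g=p.min(2).astype(int)
print("cam",(-c["R"].T@c["t"]).round())
m=np.zeros(g.shape,np.uint8);m[60:150,200:280]=(p[60:150,200:280].max(2)>95)
n,lab,st,_=cv2.connectedComponentsWithStats(m);i=1+st[1:,4].argmax();print(st[i])
ct=cv2.convexHull(max(cv2.findContours((lab==i).astype(np.uint8),0,2)[0],key=cv2.contourArea))[:,0]
print("box@65",rect(onplane(c,ct,65)))
# held lid
m=np.zeros(g.shape,np.uint8);m[165:222,200:310]=g[165:222,200:310]>170
yy,xx=np.nonzero(m);top=[(u,yy[xx==u].min()) for u in range(218,292)]
L=[(xx[yy==v].min()-.5,v) for v in range(180,215)];Rr=[(xx[yy==v].max()+.5,v) for v in range(180,215)]
zt=334.3-15.8+13
for nme,e in(("top",top),("L",L),("R",Rr)):
    q=onplane(c,e,zt)[:,:2];v=cv2.fitLine(q.astype(np.float32),2,0,.01,.01).ravel();print("lid",nme,q.mean(0).round(1),np.degrees(np.arctan(v[1]/v[0])).round(2))
# plate: dark edges
dk=(p.max(2)<50).astype(np.uint8)
def edge(a,b,z,W=14,sign=1):
    a=np.array(a,float);b=np.array(b,float);t=(b-a)/np.linalg.norm(b-a);nn=np.array([-t[1],t[0]]);o=[]
    s=np.arange(-W,W+.01,.25)
    for k in np.linspace(.08,.92,60):
        q=a+k*(b-a)+s[:,None]*nn
        pr=cv2.remap(p.max(2).astype(np.float32),q[:,0].astype(np.float32),q[:,1].astype(np.float32),1).ravel()
        pr=cv2.GaussianBlur(pr[:,None],(1,7),0).ravel()
        o.append(q[np.abs(np.gradient(pr)).argmax()])
    P=onplane(c,o,z)[:,:2]
    v=cv2.fitLine(P.astype(np.float32),2,0,.01,.01).ravel();d=v[:2];n=np.array([-d[1],d[0]])
    r=(P-v[2:])@n
    P=P[abs(r)<3];v=cv2.fitLine(P.astype(np.float32),2,0,.01,.01).ravel();d=v[:2]
    return v[2:],d,np.arctan2(d[1],d[0]),len(P),np.std((P-v[2:])@np.array([-d[1],d[0]])) 
E_={}
for nme,a,b,z,W in(("near",(152,112),(278,170),10,6),("right",(345,55),(278,170),10,6),("leftf",(164,98),(209,0),28,5),("farf",(255,8),(330,48),28,6)):
    e=edge(a,b,z,W);E_[nme]=e;print(nme,e[0].round(1),round(float(e[2]),3),e[3],e[4].round(2))
th=np.mean([(e[2]+np.pi/4)%(np.pi/2)-np.pi/4 for e in E_.values()]);print("yaw",th)
u=np.array([np.cos(th),np.sin(th)]);v=np.array([-u[1],u[0]])
for k,e in E_.items():print(k,"u",(e[0]@u).round(1),"v",(e[0]@v).round(1))
E
```

```text
cam [528. -15. 504.]
[ 209   68   63   74 2573]
box@65 (array([526.9,   7.8,  91.2,  61.1]), np.float64(-0.22))
lid top [491.6 -25.2] -74.43
lid L [467.8  -1. ] 15.5
lid R [483.5 -57.3] 15.39
near [455.7  54.1] 1.474 33 1.64
right [ 552.9 -118.2] -0.223 12 0.33
leftf [588.8 116. ] -0.225 58 0.21
farf [663.5 -37.8] 1.349 57 0.34
yaw -0.19167364
near u 437.0 v 140.0
right u 565.3 v -10.7
leftf u 555.9 v 226.0
farf u 658.5 v 89.3
```

>>> {"name": "servo_tool", "arguments": {
  "moves": [0.197, 0.1115, -0.1, -0.156, 0, 0.197, 0.1115, -0.58, -0.156, 0, 0.197, 0.1115, -0.58, -0.156, 0, 0.197, 0.1115, -0.58, -0.156, 0, 0.197, 0.1115, -0.58, -0.156, 0, 0.197, 0.1115, -0.58, -0.156, 0, 0.197, 0.1115, -0.58, -0.156, 0, 0.197, 0.1115, -0.58, -0.156, 0, 0.197, 0.1115, -0.58, -0.156, 0, 0.197, 0.1115, -0.58, -0.156, 0, 0.197, 0.1115, -0.58, -0.156, 0, 0.197, 0.1115, -0.58, -0.156, 0]
}}

```text
t: 5.33
eef_pos: [527.4, 8.4, 105.1]
tcp_rot: [-3.141, -0.002, -0.219]
ft_force: [-0.1, 0.0, -0.5]
opening: 0.127
grip_force: 30.0
```

```bash
python3 - <<'E'
from h import *
s=state();print(s["t"],s["eef_pos"].round(1),s["tcp_rot"].round(4),s["ft_force"].round(1))
a=[]
for n,(u,v) in(("side",(248,185)),("scene",(256,178))):
    p,d=read_camera(n);a.append(cv2.resize(p[v-35:v+35,u-45:u+45],None,fx=4,fy=4,interpolation=2))
p,d=read_camera("wrist");a.append(cv2.resize(p[30:310,80:440],(360,280)))
cv2.imwrite("pics/ck1.png",np.vstack([np.hstack(a[:2]),np.hstack([a[2],a[2]*0])]))
E
```

```text
5.3333 [527.4   8.4 105.1] [-3.1414e+00 -2.4000e-03 -2.1870e-01] [-0.1  0.  -0.5]
```

View pics/ck1.png

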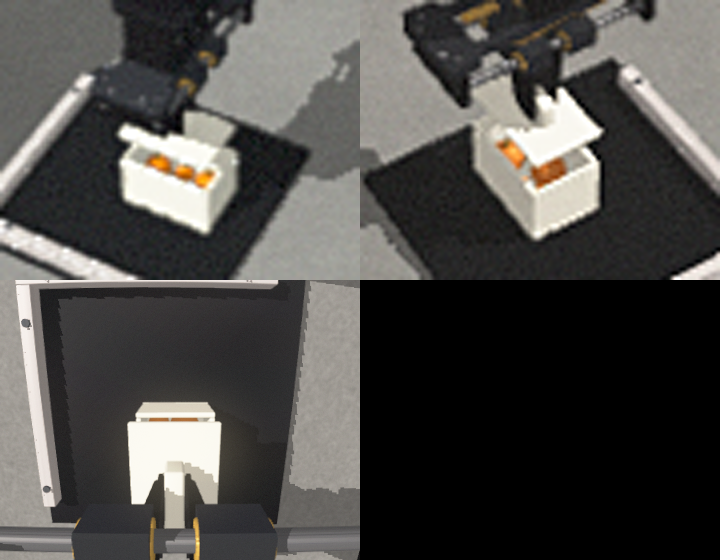

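The lid hovers square over the box in all three views (wrist crop: lid centred x=174, box far edge x=176).

>>> {"name": "servo_tool", "arguments": {
  "moves": [0, 0, -0.03, 0, 0, 0, 0, -0.04, 0, 0, 0, 0, -0.046, 0, 0, 0, 0, -0.052, 0, 0, 0, 0, -0.058, 0, 0, 0, 0, -0.064, 0, 0, 0, 0, -0.07, 0, 0, 0, 0, -0.07, 0, 0]
}}

```text
t: 6.15
eef_pos: [526.9, 8.7, 75.3]
tcp_rot: [3.141, 0.001, -0.218]
ft_force: [-0.8, 0.0, -0.7]
opening: 0.127
grip_force: 30.0
```

>>> {"name": "servo_tool", "arguments": {
  "moves": [0, 0, -0.003, 0, 0, 0, 0, -0.006, 0, 0, 0, 0, -0.008, 0, 0, 0, 0, -0.008, 0, 0]
}}

```text
t: 6.48
eef_pos: [527.1, 8.7, 72.8]
tcp_rot: [3.142, -0.0, -0.218]
ft_force: [-0.9, 0.5, 4.4]
opening: 0.124
grip_force: 30.0
```

>>> {"name": "servo_tool", "arguments": {
  "moves": [0, 0, 0.002, 0, 0.4, 0, 0, 0.002, 0, 0.4, 0, 0, 0.002, 0, 0.4, 0, 0, 0.1, 0, 0.4, 0, 0, 0.25, 0, 1, 0, 0, 0.25, 0, 1, 0, 0, 0.25, 0, 1, 0, 0, 0.25, 0, 1, 0, 0, 0.25, 0, 1]
}}

```text
t: 7.23
eef_pos: [526.5, 8.8, 171.6]
tcp_rot: [3.141, 0.001, -0.218]
ft_force: [-1.0, 0.4, -0.7]
opening: 0.695
grip_force: 0.0
```

```bash
python3 - <<'E'
from h import *
c=get_calibration("wrist");p,d=read_camera("wrist");np.savez("w4.npz",p=p,d=d,**c)
s=state();print(s["t"],s["eef_pos"].round(1),s["tcp_rot"].round(4),s["ft_force"].round(1))
a=[]
for n,(u,v) in(("side",(248,190)),("scene",(256,183))):
    q,d=read_camera(n);a.append(cv2.resize(q[v-35:v+35,u-45:u+45],None,fx=4,fy=4,interpolation=2))
a.append(cv2.resize(p[60:340,60:450],(360,280)))
cv2.imwrite("pics/ck2.png",np.vstack([np.hstack(a[:2]),np.hstack([a[2],a[2]*0])]))
E
```

```text
7.2833 [526.4   8.8 171.2] [ 3.1413e+00  2.1000e-03 -2.1830e-01] [-0.6 -0.6  0.3]
```

View pics/ck2.png

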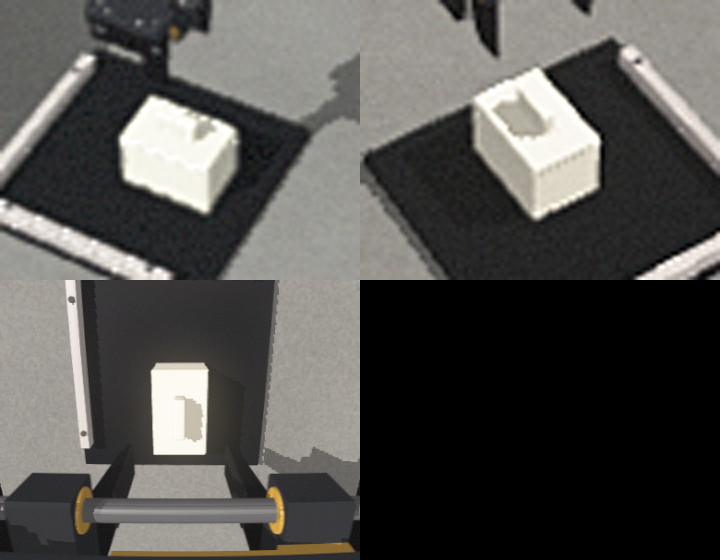

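Both outside views show the lid flush all round; the wrist crop shows it centred at (180,410).

>>> {"name": "servo_tool", "arguments": {
  "moves": [0, 0, -0.08, 0, 1, 0, 0, -0.18, 0, 1, 0, 0, -0.28, 0, 1, 0, 0, -0.3375, 0, 1, 0, 0, -0.3375, 0, 1, 0, 0, -0.3375, 0, 0.3, 0, 0, -0.3375, 0, 0.3, 0, 0, -0.3375, 0, 0.3, 0, 0, -0.3375, 0, 0.3, 0, 0, -0.3375, 0, 0.3, 0, 0, -0.3375, 0, 0.3, 0, 0, -0.3375, 0, 0.3]
}}

```text
t: 8.38
eef_pos: [527.4, 8.7, 38.3]
tcp_rot: [-3.142, -0.001, -0.218]
ft_force: [-0.2, -0.2, 7.0]
opening: 0.63
grip_force: 30.0
```

>>> {"name": "servo_tool", "arguments": {
  "moves": [0.022, 0.012, 0.002, -0.0016, 0.3, 0.044, 0.024, 0.0025, -0.0016, 0.3, 0.066, 0.036, 0.0025, -0.0016, 0.3, 0.088, 0.048, 0.0025, -0.0016, 0.3, 0.11, 0.06, 0.0025, -0.0016, 0.3, 0.134, 0.074, 0.0025, -0.0016, 0.3, 0.16, 0.09, 0.0025, -0.0016, 0.3, 0.186, 0.104, 0.0025, -0.0016, 0.3, 0.21, 0.117, 0.0025, -0.0016, 0.3, 0.234, 0.13, 0.0025, -0.0016, 0.3, 0.25, 0.139, 0.0025, -0.0016, 0.3, 0.258, 0.144, 0.0025, -0.0016, 0.3]
}}

```text
t: 9.38
eef_pos: [631.2, 67.0, 38.4]
tcp_rot: [3.142, -0.0, -0.223]
ft_force: [-2.3, -0.8, 3.0]
opening: 0.629
grip_force: 30.0
```

>>> {"name": "servo_tool", "arguments": {
  "moves": [0, 0, 0, 0, 0.3, 0, 0, 0, 0, 0.3]
}}

```text
t: 9.55
eef_pos: [630.2, 66.5, 38.4]
tcp_rot: [3.142, -0.0, -0.223]
ft_force: [0.0, 0.6, -0.1]
opening: 0.63
grip_force: 30.0
```

```bash
python3 - <<'E'
from h import *
s=state();print(s["t"],s["eef_pos"].round(1),s["tcp_rot"].round(4),s["ft_force"].round(1))
c=get_calibration("wrist");p,d=read_camera("wrist");np.savez("w5.npz",p=p,d=d,**c)
cv2.imwrite("pics/w5.png",p)
th=-.223;u=np.array([np.cos(th),np.sin(th)]);v=np.array([-u[1],u[0]]);print("tcp uv",s["eef_pos"][:2]@u,s["eef_pos"][:2]@v)
E
```

```text
9.55 [630.2  66.5  38.4] [ 3.1416e+00 -2.0000e-04 -2.2300e-01] [ 0.   0.6 -0.1]
tcp uv 599.9400668181136 204.20576844135897
```

View pics/w5.png

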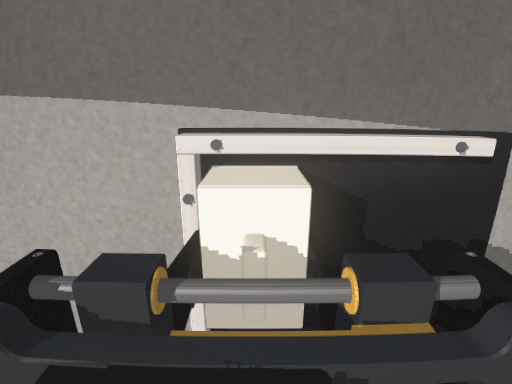

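Wrist view: the held box (255,240) is about 10 mm short of the far fence (inner edge y≈155) and left fence (inner edge x≈198), looking parallel to both.

>>> {"name": "servo_tool", "arguments": {
  "moves": [0.005, -0.001, -0.002, 0, 0.3, 0.01, -0.0022, -0.002, 0, 0.3, 0.015, -0.0034, -0.002, 0, 0.3, 0.02, -0.0045, -0.002, 0, 0.3, 0.024, -0.0054, -0.002, 0, 0.3, 0.027, -0.0061, -0.002, 0, 0.3, 0.027, -0.0061, -0.002, 0, 0.3]
}}

```text
t: 10.18
eef_pos: [640.7, 63.7, 38.3]
tcp_rot: [3.142, 0.0, -0.224]
ft_force: [-2.1, 0.6, 6.5]
opening: 0.631
grip_force: 30.0
```

>>> {"name": "servo_tool", "arguments": {
  "moves": [0.0025, -0.0006, 0, 0, 0.3, 0.005, -0.0011, 0, 0, 0.3, 0.0075, -0.0017, 0, 0, 0.3, 0.0075, -0.0017, 0, 0, 0.3]
}}

```text
t: 10.52
eef_pos: [641.0, 63.7, 38.4]
tcp_rot: [3.141, 0.006, -0.224]
ft_force: [-15.6, 2.8, 15.9]
opening: 0.632
grip_force: 30.0
```

>>> {"name": "servo_tool", "arguments": {
  "moves": [-0.004, 0.001, 0.0015, 0, 0.3, -0.003, 0.005, 0.0015, 0, 0.3, -0.002, 0.009, 0.0015, 0, 0.3, -0.001, 0.013, 0.0015, 0, 0.3, 0, 0.017, 0.0015, 0, 0.3, 0.001, 0.021, 0.0015, 0, 0.3, 0.0015, 0.023, 0.0015, 0, 0.3, 0.0015, 0.023, 0.0015, 0, 0.3]
}}

```text
t: 11.18
eef_pos: [642.8, 71.8, 38.4]
tcp_rot: [3.14, 0.004, -0.224]
ft_force: [-9.4, -2.6, 8.1]
opening: 0.629
grip_force: 30.0
```

>>> {"name": "servo_tool", "arguments": {
  "moves": [0.0006, 0.0025, 0, 0, 0.3, 0.0011, 0.0049, 0, 0, 0.3, 0.0011, 0.0049, 0, 0, 0.3]
}}

```text
t: 11.43
eef_pos: [642.9, 72.4, 38.4]
tcp_rot: [3.138, 0.004, -0.224]
ft_force: [-12.8, -12.6, 9.7]
opening: 0.632
grip_force: 30.0
```

>>> {"name": "servo_tool", "arguments": {
  "moves": [-0.0011, -0.0016, 0, 0, 0.3, -0.0011, -0.0016, 0, 0, 0.3, -0.0011, -0.0016, 0, 0, 0.3, -0.0011, -0.0016, 0, 0, 0.3]
}}

```text
t: 11.77
eef_pos: [642.9, 72.3, 38.4]
tcp_rot: [3.139, 0.004, -0.224]
ft_force: [-9.3, -8.6, 7.4]
opening: 0.626
grip_force: 30.0
```

```bash
python3 - <<'E'
from h import *
s=state();print(s["t"],s["eef_pos"].round(1),s["tcp_rot"].round(4),s["ft_force"].round(1),s["moment"].round(2),s["grip_force"])
p,d=read_camera("wrist");a=[cv2.resize(p[120:310,140:360],(440,380),interpolation=2)]
for n,(u,v) in(("side",(212,198)),("scene",(294,188))):
    q,d=read_camera(n);a.append(cv2.resize(q[v-23:v+23,u-40:u+40],(345,190),interpolation=2))
cv2.imwrite("pics/ck3.png",np.hstack([a[0],np.vstack(a[1:])]))
E
```

```text
11.7667 [642.9  72.3  38.4] [ 3.1393  0.0036 -0.2238] [-9.3 -8.6  7.4] [-1.47  1.66 -0.16] 30.003428757190704
```

View pics/ck3.png

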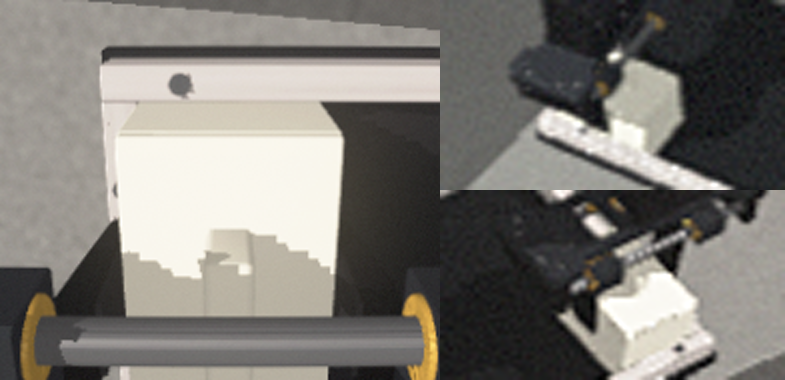

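The box meets both fences with no visible gap (far fence edge y≈100, left fence x≈115 in the crop). It is still pressed at about 7 N and 10 N, and the lid is on.

```bash
python3 -c "
from cell import *
print(job_done())"
```

```text
the job is handed in; nothing more can be done
None
```

The lid is fully down on the box, and the gripper is still holding the closed box level in the stage corner, pressed against the far fence at about 7 N and the left fence at about 10 N. The job was handed in at about 12 s on the robot clock; no verdict came back.

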